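# Clear the spice jar off the chopper and hold its pulse dial

### The job

Someone has left a spice jar on the front deck of the mini chopper, where it blocks the dial: put it back upright in the empty well of the wooden spice stand and let go of it. Then turn the chopper's dial clockwise against its return spring, past the first two clicks to the third (three pips), and hold it there for at least two seconds; it springs back to rest if released, so finish while still holding it at the third click. Do not knock the jar over, and leave the other things on the worktop where they are.

Things in the scene. Friction and masses are not known exactly. Their poses are not given: they have to be found in the camera images.
- spice_jar: Loose spice jar with a black cap, 41 mm in diameter, 105 mm tall, 0.08 to 0.14 kg; the cap (40 mm wide) is the top 21 mm. It starts upright on the chopper's front deck (40 mm above the worktop), to the right of the dial as seen from the front, its wall 7 to 20 mm from the dial's skirt. Origin: centre of its underside; z up along the jar.
- spice_stand: Fixed wooden block 68 x 206 x 40 mm with three round wells in a row along its y axis, 68 mm apart, each 47 mm wide and 22 mm deep (floor 18 mm above the worktop). The wells at y = 0 and -68 mm hold two other spice containers; the one at y = +68 mm is empty. Origin: centre of its underside; z up.
- empty_well (a point): Centre of the empty well's floor (18 mm above the worktop); axes as those of the stand: y runs along the row away from the other containers, z up.
- chopper: Fixed mini chopper: white deck 140 x 190 mm, 40 mm high, with the dial; behind it a drum and clear bowl, lid 130 mm wide, top at 189 mm. Origin: on the worktop under the machine; x points from deck to bowl, y to its left, z up. Dial axis vertical at x = -75, y = 0 mm, bowl axis at x = +60, y = 0; deck from x = -125 to +15 mm. Drum and lid stay 67 mm clear of the dial's axis. Bowl handle at +y.
- dial_grip (a point): On the dial's vertical axis at mid-height of its bar grip, 61.5 mm above the worktop; turns with the dial. x points along the bar to its pointer end, z up. Bar 54 mm long, 14 mm thick, from 48 to 73.5 mm above the worktop, on a round skirt 60 mm wide (top at 48.5 mm). At rest the pointer stands 0.60 rad counterclockwise (from above) of the chopper's x axis.
- chopper_dial (a joint): Turn of the dial in rad: 0 at rest, growing clockwise seen from above. Clicks at 0.4 (one pip on the deck), 0.8 (two pips) and 1.2 (three pips), stop at 1.28. The spring drives it back to 0 from anywhere with 0.10 N m (rest) to 0.22 N m (third click); each click adds up to about 0.09 N m on the way.
- cardamom: Bystander: a second spice jar of the same shape (41 mm wide, 105 mm tall) in one of the stand's other wells; origin under its centre.
- salt_shaker: Bystander: glass salt shaker with a domed cap, 44 mm wide, 90 mm tall, in one of the stand's other wells; origin under its centre.
- tumbler: Bystander: clear glass tumbler, 81 mm wide, 91 mm tall, by the back wall between chopper and stand; origin under its centre.
- mug: Bystander: white mug, 78 mm wide and 97 mm tall with a handle, by the back wall left of the chopper; origin under its centre.
- cereal_bowl: Bystander: white bowl, 150 mm wide, 67 mm tall, on the right; origin under its centre.

How it is judged:
By the outcome, as a careful person would: the job done as asked, in the order asked, and still so for the second after the job is handed in, while the arm keeps its last pose, push and grip.
It also fails if it takes over 58 s, if anything falls off the work surface, if the arm or the gripper's body presses on something with over 40 N, if the wrist force passes 120 N, or if a joint passes its speed limit or range.

### The arm

A 6-joint arm with a two-finger parallel gripper is mounted at the origin on the work surface; the furniture and walls round the work are solid. World frame = base frame: x ahead of the robot, y to its left, z up, the work surface at z = 0. Lengths are in m, angles in rad, forces in N, time in s.
With the tool pointing down it reaches from about 0.225 to 0.725 m from the base axis. Payload 3.1 kg.
Tool frame: the origin (TCP) lies between the finger pads; the fingertips stand 25 mm ahead of it and the grasp point (between the pads) lies 6 mm ahead of it (nose_length is the distance from the TCP to the fingertips, in m); z points along the fingers, y is the line along which they close (so a half turn about z gives the same grasp; the last joint's range is limited). The gripper opens to 85 mm and grips with 20 to 120 N. Pads are 22 mm wide; open, the fingers measure 114 mm over their backs; the gripper's body (76 mm by 85 mm) begins 54 mm behind the grasp point. The pads swing forward as they close: fully open they stand 13 mm farther back than shut.
Start: joints at [1.204, 0.048, 0.099, 1.622, 0, 1.443], TCP at [0.124, 0.51, 0.256] pointing down, gripper open.
Joint ranges: [-2.91, 2.91], [-0.99, 1.94], [-1.21, 1.42], [-2.12, 2.29], [-1.49, 1.47], [-3.14, 3.14]. Speed limits (rad/s): [2.79, 2.79, 3.14, 3.14, 3.14, 3.14].

### API

Orientations are given as a unit quaternion [w, x, y, z].
In Python, from cell import * gives the robot as it stands.
- The arm moves only by the shell command python3 -m crank 'ROWS' [OPENING]. ROWS is JSON, a list of rows, each a list of 4 numbers: the shift along the tool's x, y, z as a fraction of full scale, then the turn about the tool's z as a fraction of full scale. A call has 1 to 12 rows; each row shifts and turns the commanded pose from where the row before left it, along the tool's axes as they then stand; what a row does not reach is not made up. Full scale, the value 1, is 3 cm for a shift and 5 degrees for a turn. A row lasts 1/12 s, in which the tool goes at most 41.7 mm and 7.16 degrees, less where a joint would pass 70% of its speed; a pose out of reach is approached as far as the arm can. A call with a number of a shift or a turn outside -1 to 1 is refused whole. A call with a gripper value outside its range is refused whole. OPENING is the gripper command: -1 is fully open, 1 is shut, values between are in proportion, set as the call begins (- or left out, the last holds). The fingers move at their own pace and stop on an object; the grip force is fixed at half the most. Time passes only in rows, so rows that do not move let the fingers close. It gives the time, the measured TCP pose, the force, the opening and the grip force at its end, in the units of the state.
- read_state(): the state, without advancing time (a new reading comes with each control period).
- capture(name): name is "scene" or "top" or "wrist"; returns a dict with "frame" (384x512x3 uint8, red, green, blue), "fx", "fy", "cx", "cy" (pixels), "pose" (4x4, takes a point from camera to world coordinates). Camera axes: x right, y down, z forward; pixel columns grow to the right and rows downward; lengths in m; the calibration is good to about 2 mm. A picture is of the moment at which its call begins. There is no depth.
- finish_job(): hands the job in; it is judged then, once.
Trained networks look in a picture, given as the dict that the camera call returned (one of the last four; its "shot" number tells which), for a name from the list of things; names that differ only in an ending like _2 or _b are one class to them, and where a whole thing is asked for, a point or a joint stands for the part that bears it (a point fixed in the world has none). Each returns a list of dicts, best first, with "score" (0 to 1); they miss things now and then, are a little off and sometimes report something else, mostly with a low value. They report only what shows in the picture. A call takes as long as a camera call.
- masks_of(target, picture): "region" (384x512 bool, what is visible of it) and "position" ([column, row] in pixels, amid what is visible of it).
- mark_of(target, picture): "position" ([column, row] in pixels: a listed point, or the origin of a listed thing).
The state is a dict: "time_s": time; "joints": joint angles; "qd": joint speeds; "tau": joint torques, N m; "tcp_pos": TCP position; "orientation": TCP orientation; "contact_force": force on the tool from outside, world axes, zero at the start; "ft_torque": the same for the moment, N m; "finger_gap": finger opening in m; "grasp_force": force on a finger pad.
Only numpy, scipy, OpenCV 4.12 (cv2) and the standard library are available. Lean on these libraries where they do the work, as an engineer would, in place of code of your own. Each camera call takes 0.05 s, during which the arm holds its last target. There are 200 camera calls.

## Working session

There is one attempt and no reset: what is moved stays moved. The work goes in short steps, Python scripts to look and compute and a shell command to move; the robot and the scene stay as the last step left them, time stands still between calls to the robot, and variables do not carry over. Pictures are saved under pics/ and viewed, at most 10 in all, crops included, and the job is handed in when it is done.

```bash
mkdir -p pics; ls
cat > h.py <<'E'
from cell import *
import numpy as np, cv2
def ray(c,px):
    d=np.array([(px[0]-c["cx"])/c["fx"],(px[1]-c["cy"])/c["fy"],1.0]); P=np.array(c["pose"])
    return P[:3,3],P[:3,:3]@d
def atz(c,px,z):
    o,d=ray(c,px); return o+d*(z-o[2])/d[2]
def tri(cs,pxs):
    A=np.zeros((3,3));b=np.zeros(3)
    for c,p in zip(cs,pxs):
        o,d=ray(c,p); d=d/np.linalg.norm(d); M=np.eye(3)-np.outer(d,d); A+=M;b+=M@o
    return np.linalg.solve(A,b)
def proj(c,X):
    P=np.array(c["pose"]);q=P[:3,:3].T@(np.array(X)-P[:3,3]);return [c["fx"]*q[0]/q[2]+c["cx"],c["fy"]*q[1]/q[2]+c["cy"]]
def save(c,n): cv2.imwrite(n,c["frame"][:,:,::-1])
E
python3 - <<'E'
from h import *
cs={}
for n in ["scene","top"]:
    c=capture(n);save(c,f"pics/{n}0.png");cs[n]=c
Z=dict(spice_jar=.04,spice_stand=0,empty_well=.018,chopper=0,dial_grip=.0615,cardamom=.018,salt_shaker=.018,tumbler=0,mug=0,cereal_bowl=0)
for t,z in Z.items():
    r={n:mark_of(t,c)[:1] for n,c in cs.items()}
    out=t
    for n in r:
        for k in r[n]: out+=f" {n} {np.round(k['position'])} s{k['score']:.2f} {np.round(atz(cs[n],k['position'],z),3)}"
    if all(r.values()): out+=" tri "+str(np.round(tri(list(cs.values()),[r[n][0]['position'] for n in r]),3))
    print(out)
s=read_state();print(s["tcp_pos"],s["orientation"],s["finger_gap"])
for n in cs: print(n,np.round(cs[n]["pose"],2))
E
```

```text
pics
spice_jar scene [256. 203.] s0.72 [ 0.512 -0.141  0.04 ] top [207. 226.] s0.60 [0.403 0.091 0.04 ] tri [ 0.449 -0.031  0.065]
spice_stand scene [305. 233.] s0.57 [ 0.482 -0.34   0.   ] top [314. 203.] s0.97 [ 0.495 -0.333  0.   ] tri [ 0.496 -0.335 -0.011]
empty_well scene [295. 215.] s0.92 [ 0.539 -0.279  0.018] top [300. 195.] s0.90 [ 0.528 -0.273  0.018] tri [ 0.53  -0.277  0.022]
chopper scene [189. 194.] s0.76 [0.504 0.139 0.   ]
dial_grip scene [176. 189.] s0.51 [0.43  0.139 0.062] top [186. 217.] s0.47 [0.44  0.168 0.062] tri [0.445 0.163 0.047]
cardamom scene [320. 238.] s0.69 [ 0.458 -0.397  0.018] top [328. 212.] s0.53 [ 0.459 -0.384  0.018] tri [ 0.462 -0.39   0.012]
salt_shaker scene [305. 226.] s0.49 [ 0.496 -0.334  0.018] top [317. 199.] s0.59 [ 0.51  -0.341  0.018] tri [ 0.508 -0.336  0.012]
tumbler scene [182. 199.] s0.41 [0.461 0.142 0.   ] top [258. 184.] s0.70 [ 0.574 -0.109  0.   ] tri [ 0.476 -0.011  0.071]
mug scene [167. 168.] s0.82 [0.632 0.344 0.   ] top [150. 166.] s0.94 [0.65  0.329 0.   ] tri [ 0.644  0.34  -0.005]
cereal_bowl scene [364. 262.] s0.75 [ 0.434 -0.549  0.   ] top [370. 218.] s0.84 [ 0.435 -0.557  0.   ] tri [ 0.434 -0.552  0.002]
[0.12419063 0.51008796 0.2563059 ] [ 1.22015535e-05  1.19107148e-01  9.92881406e-01 -1.79675495e-05] 0.0857803457733065
scene [[ 0.46 -0.45  0.76 -0.57]
 [-0.89 -0.25  0.39 -0.67]
 [ 0.01 -0.86 -0.51  0.82]
 [ 0.    0.    0.    1.  ]]
top [[-0.   -0.99  0.11  0.37]
 [-1.    0.   -0.01 -0.09]
 [ 0.01 -0.11 -0.99  1.47]
 [ 0.    0.    0.    1.  ]]
```

Run:
```python
import cv2,numpy as np
a=cv2.imread("pics/scene0.png")[100:300,110:410];b=cv2.imread("pics/top0.png")[120:270,120:420]
m=np.vstack([cv2.resize(a[:150],None,fx=2,fy=2,interpolation=2),cv2.resize(b,None,fx=2,fy=2,interpolation=2)]);cv2.imwrite("pics/m0.png",m)
```

```text
(no output)
```

View pics/m0.png

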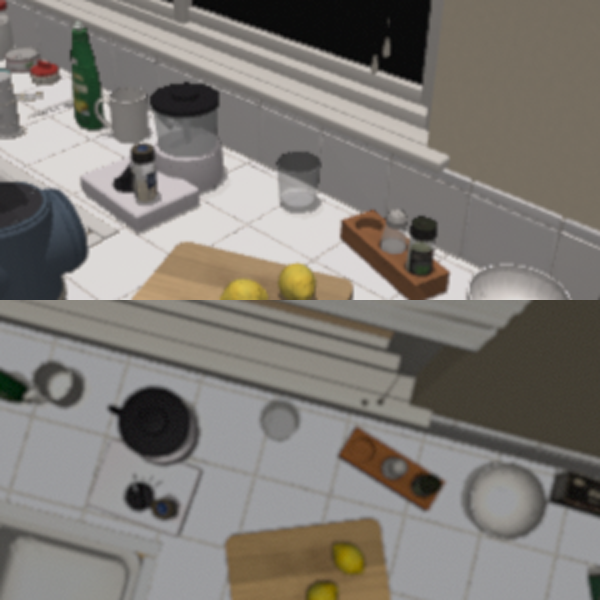

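Run:
```python
from h import *
cs=[capture("scene"),capture("top")]
for t in ["spice_jar","chopper","dial_grip","tumbler"]:
    for n,c in zip("st",cs):
        for k in masks_of(t,c)[:3]:
            ys,xs=np.nonzero(k["region"]);print(t,n,round(k["score"],2),np.round(k["position"]),xs.min(),xs.max(),ys.min(),ys.max())
        for k in mark_of(t,c)[:3]: print("   mark",n,round(k["score"],2),np.round(k["position"],1))
c=cs[1]
print("jar cap top",atz(c,(202.5,222),.145),"scene base",atz(cs[0],(183,200),.04),"lid",atz(c,(197.5,180.5),.189),"dial",atz(c,(190,217),.07))
w=capture("wrist");print(np.round(w["pose"],3),w["fx"])
```

```text
spice_jar s 0.28 [304. 230.] 281 334 205 250
   mark s 0.81 [183.3 198.6]
spice_jar t 0.6 [201. 226.] 196 208 220 229
   mark t 0.52 [200.3 227.6]
chopper s 0.6 [192. 186.] 151 221 141 214
   mark s 0.76 [192.4 197.9]
   mark s 0.43 [361.  262.9]
chopper t 0.76 [193. 200.] 164 220 162 238
   mark t 0.89 [198.8 199. ]
dial_grip s 0.6 [174. 191.] 167 176 183 196
dial_grip s 0.5 [182. 185.] 175 188 172 201
dial_grip s 0.38 [194. 184.] 151 220 142 214
dial_grip t 0.55 [188. 215.] 183 198 211 226
   mark t 0.61 [189.5 217.6]
tumbler s 0.69 [259. 189.] 249 270 176 206
tumbler s 0.34 [304. 230.] 280 334 205 251
   mark s 0.67 [257.7 203.5]
   mark s 0.61 [318.6 238.2]
tumbler t 0.68 [260. 180.] 250 270 169 190
   mark t 0.67 [255.  182.8]
   mark t 0.22 [367.  220.7]
jar cap top [0.41604987 0.09325609 0.145     ] scene base [0.40716029 0.09592205 0.04      ] lid [0.56029417 0.10656994 0.189     ] dial [0.43793706 0.15150887 0.07      ]
[[ 0.237  0.922  0.308  0.045]
 [ 0.971 -0.225 -0.075  0.53 ]
 [ 0.     0.317 -0.949  0.374]
 [ 0.     0.     0.     1.   ]] 296.5136685072405
```

Crop shows the jar (crop 145,175 → scene 183,187), with the dial left of it and the empty well at scene (295,215). From these, the jar is near (0.41, 0.095), the dial near (0.44, 0.155), and the chopper yaw is about -0.37. I'll move above the jar and look from there.

```bash
python3 -m crank '[[-0.9,-0.8,0,0],[-0.9,-0.8,0,0],[-0.9,-0.8,0,0],[-0.9,-0.8,0,0],[-0.9,-0.8,0,0],[-0.9,-0.8,0,0],[-0.9,-0.8,0,0],[-0.9,-0.8,0,0],[-0.9,-0.8,0,0],[-0.9,-0.8,0,0],[-0.9,-0.8,0,0],[-0.9,-0.8,0,0]]' -1
python3 -m crank '[[-0.8,-0.8,0,-1],[-0.8,-0.8,0,-1],[0,0,0,-1],[0,0,0,-1],[0,0,0,-1],[0,0,0,-1],[0,0,0,-1],[0,0,0,-1],[0,0,0,-1],[0,0,0,-1],[0,0,0,-1],[0,0,0,-1]]'
python3 -m crank '[[0,0,0,-1],[0,0,0,-1],[0,0,0,-1],[0,0,0,-1],[0,0,0,-0.6],[0,0,0,0],[0,0,0,0]]'
python3 - <<'E'
from h import *
w=capture("wrist");save(w,"pics/w1.png")
for t in ["spice_jar","dial_grip","chopper"]:
    for k in mark_of(t,w)[:2]: print(t,round(k["score"],2),np.round(k["position"]),np.round(atz(w,k["position"],{"spice_jar":.04,"dial_grip":.0615,"chopper":0}[t]),4))
    for k in masks_of(t,w)[:2]: 
        ys,xs=np.nonzero(k["region"]);print(t,"mask",round(k["score"],2),xs.min(),xs.max(),ys.min(),ys.max())
s=read_state();print(s["tcp_pos"],s["orientation"],s["joints"])
E
```

```text
time_s: 3.05
tcp_pos: [0.3716, 0.152, 0.2566]
orientation: [0.001, 0.119, 0.993, 0.0]
contact_force: [0.3, 0.8, 1.0]
finger_gap: 0.0857
grasp_force: 0.0
time_s: 4.05
tcp_pos: [0.4086, 0.0973, 0.2564]
orientation: [0.0, -0.395, 0.919, -0.0]
contact_force: [0.3, -0.8, -0.3]
finger_gap: 0.0854
grasp_force: 0.0
time_s: 4.63
tcp_pos: [0.4086, 0.0973, 0.2564]
orientation: [0.0, -0.568, 0.823, -0.0]
contact_force: [0.7, -0.3, -0.6]
finger_gap: 0.0851
grasp_force: 0.0
spice_jar 0.84 [261. 169.] [0.4075 0.1027 0.04  ]
spice_jar 0.16 [173. 345.] [0.6181 0.3016 0.04  ]
spice_jar mask 0.94 236 283 151 219
dial_grip 0.79 [255. 225.] [0.4354 0.1574 0.0615]
dial_grip mask 0.6 231 279 205 243
chopper 0.94 [198. 205.] [0.5085 0.1283 0.    ]
chopper mask 0.96 0 296 135 322
[0.40861429 0.09728473 0.2563002 ] [-5.67093259e-06 -5.68571468e-01  8.22633871e-01  3.14572831e-07] [ 7.37832784e-02 -2.24450666e-01 -1.54747498e-01  1.64050959e+00
 -5.20080947e-06 -1.13575328e+00]
```

View pics/w1.png

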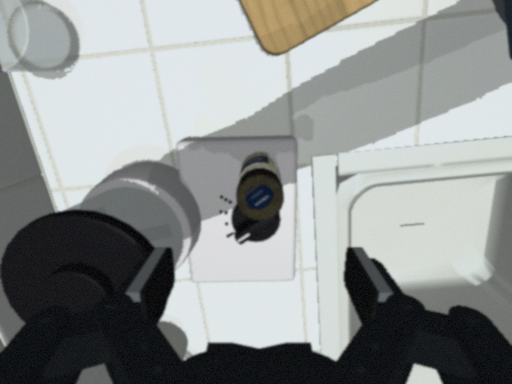

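The jar cap is at about (259,196), the dial's pointer end at (243,237), and the deck spans (180–297, 137–282), so the fingers lie square to the chopper.

Run:
```python
from h import *
w=capture("wrist")
k=masks_of("spice_jar",w)[0]["region"].astype(np.uint8)
cap=k.copy()
cs,_=cv2.findContours(k,0,2);c=max(cs,key=cv2.contourArea);pts=c[:,0,:]
lo=pts[pts[:,1]>195]
A=np.c_[2*lo,np.ones(len(lo))];x=np.linalg.lstsq(A,(lo**2).sum(1),rcond=None)[0];r=np.sqrt(x[2]+x[0]**2+x[1]**2)
print("cap fit",x[:2],r,atz(w,x[:2],.145))
Q=[atz(w,p,.04) for p in [(183,139),(297,136.5),(295,281.5),(193,281.5)]];print(np.round(Q,4))
print("right edge dir (chopper y)",np.arctan2(*(Q[2]-Q[1])[[1,0]])-np.pi/2,"front-edge mid",(Q[1]+Q[2])/2)
print(np.round(w["pose"],3)); s=read_state()
from scipy.spatial.transform import Rotation as R
q=s["orientation"];M=R.from_quat([q[1],q[2],q[3],q[0]]).as_matrix();print(np.round(M,3))
j=np.array([.408,.1,0]);
print("tool shift units", M.T@(atz(w,x[:2],.145)-s["tcp_pos"])/.03)
```

```text
cap fit [259.70635138 194.31953181] 24.75340606528233 [0.40733834 0.09696437 0.145     ]
[[0.4774 0.0392 0.04  ]
 [0.3568 0.0818 0.04  ]
 [0.4195 0.2619 0.04  ]
 [0.5457 0.2142 0.04  ]]
right edge dir (chopper y) -0.33501832174041746 front-edge mid [0.38811798 0.17188185 0.04      ]
[[-0.935  0.336  0.113  0.38 ]
 [ 0.354  0.887  0.295  0.022]
 [-0.001  0.316 -0.949  0.374]
 [ 0.     0.     0.     1.   ]]
[[-0.353 -0.935 -0.   ]
 [-0.935  0.353  0.   ]
 [-0.     0.    -1.   ]]
tool shift units [0.02538808 0.03638211 3.71012627]
```

```bash
python3 -m crank '[[0,0,0.6,0],[0,0,0.6,0],[0,0,0.6,0],[0,0,0.6,0],[0,0,0.6,0],[0,0,0.6,0],[0,0,0.6,0],[0,0,0.6,0],[0,0,0,0],[0,0,0,0]]' -1
python3 -m crank '[[0,0,0,0],[0,0,0,0],[0,0,0,0],[0,0,0,0],[0,0,0,0],[0,0,0,0],[0,0,0,0],[0,0,0,0],[0,0,0,0],[0,0,0,0],[0,0,0,0],[0,0,0,0]]' 1
```

```text
time_s: 5.92
tcp_pos: [0.4075, 0.0972, 0.1114]
orientation: [-0.001, -0.569, 0.823, 0.001]
contact_force: [-0.1, 0.3, 0.1]
finger_gap: 0.0853
grasp_force: 0.0
time_s: 6.92
tcp_pos: [0.4094, 0.0974, 0.1137]
orientation: [0.001, -0.569, 0.823, -0.001]
contact_force: [-1.6, 0.1, 6.2]
finger_gap: 0.0395
grasp_force: 59.6
```

```bash
python3 -m crank '[[0,0,-0.2,0],[0,0,-0.4,0],[0,0,-0.6,0],[0,0,-0.8,0],[0,0,-0.8,0],[0,0,-0.8,0],[0,0,-0.8,0],[0,0,-0.4,0],[0,0,-0.2,0],[0,0,0,0]]' 1
python3 -m crank '[[0.3,-0.2,0,0],[0.6,-0.35,0,0],[0.8,-0.45,0,0],[0.85,-0.5,0,0],[0.85,-0.5,0,0],[0.85,-0.5,0,0],[0.85,-0.5,0,0],[0.85,-0.5,0,0],[0.85,-0.5,0,0],[0.85,-0.5,0,0],[0.85,-0.5,0,0],[0.85,-0.5,0,0]]'
python3 -m crank '[[0.8,-0.5,0,0],[0.6,-0.3,0,0.4],[0.3,-0.2,0,0.8],[0,0,0,0.8],[0,0,0,0.4],[0,0,0,0],[0,0,0,0]]'
cat > s.py <<'E'
from h import *
from scipy.spatial.transform import Rotation as R
w=capture("wrist")
Z=dict(spice_jar=.1,spice_stand=0,empty_well=.018,cardamom=.018,salt_shaker=.018)
s=read_state();q=s["orientation"];M=R.from_quat([q[1],q[2],q[3],q[0]]).as_matrix()
for t in Z:
    for k in mark_of(t,w)[:2]:
        p=atz(w,k["position"],Z[t]);print(t,round(k["score"],2),np.round(k["position"]),np.round(p,4),"units",np.round(M.T@(p-s["tcp_pos"])/.03,2))
print(s["tcp_pos"],np.round(M[:,0],3),s["finger_gap"],s["grasp_force"],s["contact_force"],s["time_s"])
E
python3 - <<'E'
exec(open('s.py').read());save(w,"pics/w2.png")
E
```

```text
time_s: 7.75
tcp_pos: [0.4094, 0.0973, 0.2642]
orientation: [0.001, -0.569, 0.823, -0.001]
contact_force: [-0.4, 0.4, -1.5]
finger_gap: 0.0395
grasp_force: 60.0
time_s: 8.75
tcp_pos: [0.4632, -0.2245, 0.2604]
orientation: [-0.001, -0.569, 0.823, 0.002]
contact_force: [0.7, -0.6, -0.7]
finger_gap: 0.0397
grasp_force: 60.0
time_s: 9.33
tcp_pos: [0.4731, -0.2815, 0.2607]
orientation: [-0.001, -0.48, 0.877, 0.001]
contact_force: [-0.9, -0.0, -1.0]
finger_gap: 0.0398
grasp_force: 60.0
spice_jar 0.62 [260. 215.] [ 0.492  -0.2475  0.1   ] units [-1.29  0.07  5.37]
spice_jar 0.16 [227. 132.] [ 0.4734 -0.3346  0.1   ] units [ 1.49 -0.97  5.37]
spice_stand 0.97 [222. 128.] [ 0.4906 -0.337   0.    ] units [ 1.25 -1.51  8.7 ]
empty_well 0.69 [226. 186.] [ 0.5253 -0.2748  0.018 ] units [-1.12 -1.36  8.1 ]
cardamom 0.81 [221.  68.] [ 0.451  -0.3926  0.018 ] units [ 3.52 -1.39  8.1 ]
salt_shaker 0.9 [223. 130.] [ 0.488  -0.3348  0.018 ] units [ 1.23 -1.39  8.1 ]
[ 0.47318484 -0.28142632  0.26111657] [-0.539 -0.842 -0.   ] 0.03964009764949444 59.990847685112385 [ 0.34230943 -1.15705083 -1.15360595] 9.3833
```

View pics/w2.png

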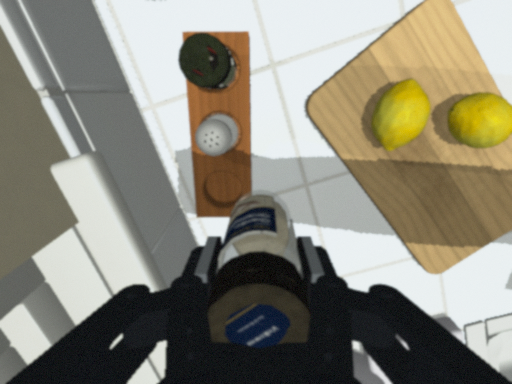

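The well shows at about (228,186) with the jar hanging clear of it. The sill's end corner is near (97,152), so I'll check clearance to it and refine the well using its rim.

Run:
```python
from h import *
w=capture("wrist");sc=capture("scene");tp=capture("top")
print("sill",tri([w,sc],[(97,152),(334,179)]),tri([sc,tp],[(334,179),(335,177)]),tri([w,tp],[(97,152),(335,177)]))
for p in [(97,152),(160,285)]: print([np.round(atz(w,p,z),3) for z in (.15,.25)])
print("jar base",atz(w,(260,215),.187),"tcp",read_state()["tcp_pos"])
print("rim",atz(w,(228,186),.04))
cv2.imwrite("pics/c1.png",np.hstack([cv2.resize(w["frame"][150:250,160:310,::-1],None,fx=4,fy=4,interpolation=2)]))
```

```text
sill [ 0.54851052 -0.38511319  0.18292221] [ 0.57581395 -0.38546281  0.17217548] [ 0.58220986 -0.38960284  0.11558787]
[array([ 0.561, -0.38 ,  0.15 ]), array([ 0.504, -0.366,  0.25 ])]
[array([ 0.596, -0.257,  0.15 ]), array([ 0.524, -0.297,  0.25 ])]
jar base [ 0.47355732 -0.27907542  0.187     ] tcp [ 0.47365756 -0.28169838  0.2624318 ]
rim [ 0.51910309 -0.27848579  0.04      ]
```

View pics/c1.png

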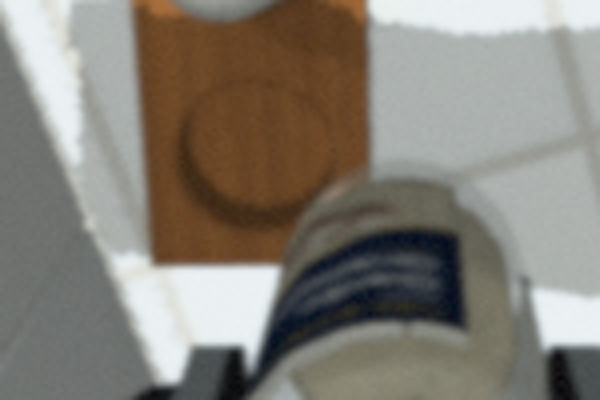

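Run:
```python
from h import *
w=capture("wrist");sc=capture("scene");tp=capture("top")
a=cv2.resize(sc["frame"][140:240,240:390],None,fx=4,fy=4,interpolation=2)[:300];b=cv2.resize(tp["frame"][150:225,270:420],None,fx=4,fy=4,interpolation=2)
cv2.imwrite("pics/c2.png",np.vstack([a,b])[:,:,::-1])
print("rim",atz(w,(224.5,188.3),.04))
f=[atz(w,p,0) for p in [(166,165),(197,242)]];print("foot",f)
d=(f[1]-f[0]);d/=np.linalg.norm(d);n=np.array([d[1],-d[0],0]);print("dir",d,"dist well-wall",n@(f[0]-atz(w,(224.5,188.3),.04)))
```

```text
rim [ 0.52444644 -0.27851792  0.04      ]
foot [array([ 0.58195458, -0.33821014,  0.        ]), array([ 0.61509601, -0.2249334 ,  0.        ])]
dir [0.28079934 0.9597665  0.        ] dist well-wall 0.0719559201444115
```

View pics/c2.png

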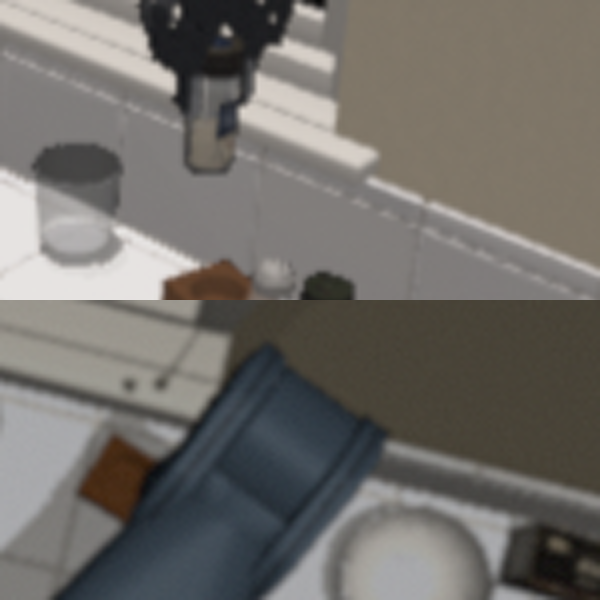

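Run:
```python
from h import *
w=capture("wrist");sc=capture("scene")
for a,b in [((97,152),(330.5,182)),((97,152),(331,184.5)),((50,165),(334.5,178))]:
    X=tri([w,sc],[a,b]);print(X,proj(w,X),proj(sc,X))
for z in (.14,.16,.18,.2):
    p=[atz(w,q,z)[:2] for q in ((97,152),(155,275))];d=p[1]-p[0];d/=np.linalg.norm(d);n=np.array([d[1],-d[0]]);print(z,p,d,n@(p[0]-[.5245,-.278]))
```

```text
[ 0.55120139 -0.38091817  0.17145307] [np.float64(90.6874219296198), np.float64(149.58622129006187)] [np.float64(329.21522207464443), np.float64(182.3743850113017)]
[ 0.55795257 -0.38222438  0.15921681] [np.float64(91.57538564979325), np.float64(149.93109554021464)] [np.float64(329.840937370642), np.float64(184.83726569307416)]
[ 0.5819275  -0.38815371  0.1741061 ] [np.float64(49.58362652549505), np.float64(164.9061892928431)] [np.float64(334.4291393218572), np.float64(178.0331581901533)]
0.14 [array([ 0.5665598 , -0.38142586]), array([ 0.60088542, -0.2640641 ])] [0.28071675 0.95979066] 0.06940197064387459
0.16 [array([ 0.55514935, -0.37873933]), array([ 0.58661698, -0.27114923])] [0.28071675 0.95979066] 0.05769617464195461
0.18 [array([ 0.5437389, -0.3760528]), array([ 0.57234855, -0.27823437])] [0.28071675 0.95979066] 0.04599037864003464
0.2 [array([ 0.53232845, -0.37336627]), array([ 0.55808011, -0.2853195 ])] [0.28071675 0.95979066] 0.03428458263811468
```

The sill stands about 53 mm from the well's axis at z≈0.165, so the gripper has to stand with its closing line nearly along the wall. I'll turn by +68° and hover beside the well for a close look.

```bash
python3 -m crank '[[0,0,0,0.5],[0,0,0,0.9],[0,0,0,1],[0,0,0,1],[0,0,0,1],[0,0,0,1],[0,0,0,1],[0,0,0,1],[0,0,0,1],[0,0,0,1],[0,0,0,1],[0,0,0,1]]'
python3 -m crank '[[0,0,0,1],[0,0,0,1],[0,0,0,0.2],[-0.2,0.4,0,0],[-0.4,0.7,0,0],[-0.4,0.8,0,0],[-0.4,0.7,0,0],[-0.2,0.3,0,0],[-0.05,0.1,0,0],[0,0,0,0],[0,0,0,0],[0,0,0,0]]'
python3 - <<'E'
exec(open('s.py').read());save(w,"pics/w3.png")
print(np.round(M,3)); print(proj(w,s["tcp_pos"]+M@np.array([0,0,.074])))
E
```

```text
time_s: 11.03
tcp_pos: [0.4736, -0.2818, 0.2623]
orientation: [0.0, -0.001, 1.0, 0.0]
contact_force: [0.7, -0.4, -1.3]
finger_gap: 0.0397
grasp_force: 60.0
time_s: 12.03
tcp_pos: [0.5384, -0.2033, 0.2623]
orientation: [-0.0, 0.093, 0.996, -0.0]
contact_force: [-0.7, -0.7, -0.8]
finger_gap: 0.0396
grasp_force: 60.1
spice_jar 0.86 [262. 217.] [ 0.5793 -0.2069  0.1   ] units [-1.37  0.14  5.41]
spice_stand 0.89 [149. 137.] [ 0.4865 -0.3359  0.    ] units [ 0.87 -4.66  8.75]
spice_stand 0.55 [ 92. 119.] [ 0.4516 -0.3992  0.    ] units [ 1.62 -6.95  8.75]
empty_well 0.74 [200. 162.] [ 0.5271 -0.2751  0.018 ] units [-0.08 -2.41  8.15]
cardamom 0.64 [ 89. 120.] [ 0.4526 -0.3926  0.018 ] units [ 1.63 -6.72  8.15]
salt_shaker 0.9 [144. 140.] [ 0.4879 -0.3353  0.018 ] units [ 0.83 -4.63  8.15]
[ 0.53834548 -0.20341256  0.26238342] [-0.982  0.187  0.   ] 0.03952392694879601 60.09537122758047 [-0.31843866  0.4819103  -1.90291893] 12.0833
[[-0.982  0.187 -0.   ]
 [ 0.187  0.982 -0.   ]
 [ 0.    -0.    -1.   ]]
[np.float64(257.5172085530625), np.float64(214.2684505829258)]
```

View pics/w3.png

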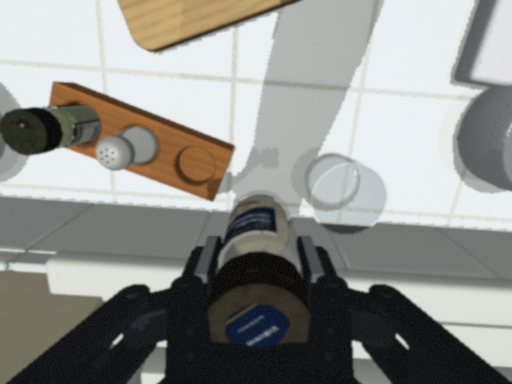

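The well is at about (198,163), the jar base near (260,216), and the sill is below both. One enlarged crop should pin down the rim and jar base.

Run:
```python
from h import *
w=capture("wrist")
cv2.imwrite("pics/c3.png",cv2.resize(w["frame"][130:250,160:320,::-1],None,fx=5,fy=5,interpolation=2))
```

```text
(no output)
```

View pics/c3.png

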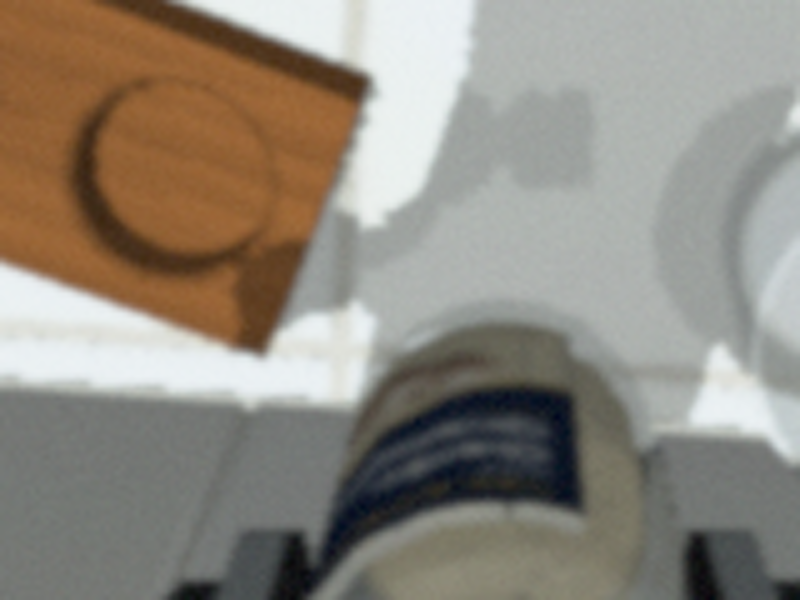

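Run:
```python
exec(open('s.py').read().split("for t")[0])
for n,p,z in [("rim",(194.3,164.7),.04),("base",(260.5,217.8),.188),("pred",(257.5,214.3),.188)]:
    X=atz(w,p,z);print(n,X,np.round(M.T@(X-s["tcp_pos"])*1000,1))
# fit: project jar base rim for offsets, compare with outline extremes (left 352/5+160 etc.)
for ox,oy in [(0,0),(-2,2),(-3,2)]:
    a=np.linspace(0,2*np.pi,90);P=np.array([proj(w,s["tcp_pos"]+M@np.array([ox/1e3+.0205*np.cos(t),oy/1e3+.0205*np.sin(t),.074])) for t in a])
    print(ox,oy,P.min(0),P.max(0))
```

```text
rim [ 0.52473404 -0.27665565  0.04      ] [ 1.000e-01 -7.510e+01  2.224e+02]
base [ 0.54187546 -0.20149649  0.188     ] [-2.8  1.9 74.4]
pred [ 0.53885538 -0.20307191  0.188     ] [-0.1 -0.2 74.4]
0 0 [228.52012828 186.47703555] [287.04927551 240.51736574]
-2 2 [231.46100732 189.27311459] [289.81251822 242.98552018]
-3 2 [231.50355424 190.66559192] [289.76651628 244.21503368]
```

```bash
python3 -m crank '[[0.02,-0.3,0,0],[0.03,-0.7,0,0],[0,-0.8,0,0],[0,-0.5,0,0],[0,-0.28,0,0],[0,0,0,0],[0,0,0.4,0],[0,0,0.6,0],[0,0,0.6,0],[0,0,0.5,0],[0,0,0.4,0],[0,0,0,0]]'
python3 -m crank '[[0,0,0.4,0],[0,0,0.5,0],[0,0,0.5,0],[0,0,0.4,0],[0,0,0.2,0],[0,0,0,0],[0,0,0,0],[0,0,0,0]]'
python3 - <<'E'
exec(open('s.py').read());save(w,"pics/w4.png")
a=cv2.resize(capture("scene")["frame"][150:250,240:390],None,fx=4,fy=4,interpolation=2)[60:360];b=cv2.resize(w["frame"][80:280,100:400],None,fx=2,fy=2)[:300]
cv2.imwrite("pics/c4.png",np.vstack([a,b])[:,:,::-1])
E
```

```text
time_s: 13.43
tcp_pos: [0.5218, -0.2765, 0.1838]
orientation: [-0.003, 0.093, 0.996, 0.002]
contact_force: [-0.5, 0.4, -1.5]
finger_gap: 0.0395
grasp_force: 60.2
time_s: 14.1
tcp_pos: [0.5237, -0.2787, 0.1285]
orientation: [0.001, 0.093, 0.996, -0.0]
contact_force: [0.1, 0.0, -1.0]
finger_gap: 0.0394
grasp_force: 60.2
spice_jar 0.85 [261. 216.] [ 0.5059 -0.2733  0.1   ] units [0.62 0.07 0.95]
spice_jar 0.67 [179. 169.] [ 0.473  -0.3093  0.1   ] units [ 1.48 -1.31  0.95]
spice_stand 0.7 [183. 161.] [ 0.4872 -0.3365  0.    ] units [ 0.85 -2.11  4.29]
cardamom 0.9 [ 98. 136.] [ 0.4523 -0.3899  0.018 ] units [ 1.66 -4.08  3.69]
salt_shaker 0.64 [180. 170.] [ 0.4905 -0.3353  0.018 ] units [ 0.75 -2.05  3.69]
salt_shaker 0.4 [ 96. 139.] [ 0.4547 -0.3923  0.018 ] units [ 1.57 -4.14  3.69]
[ 0.52382984 -0.27878771  0.12869003] [-0.983  0.185 -0.002] 0.039928068027616906 60.153926084021805 [-0.40495327 -1.29991484 -1.71489922] 14.15
```

View pics/c4.png

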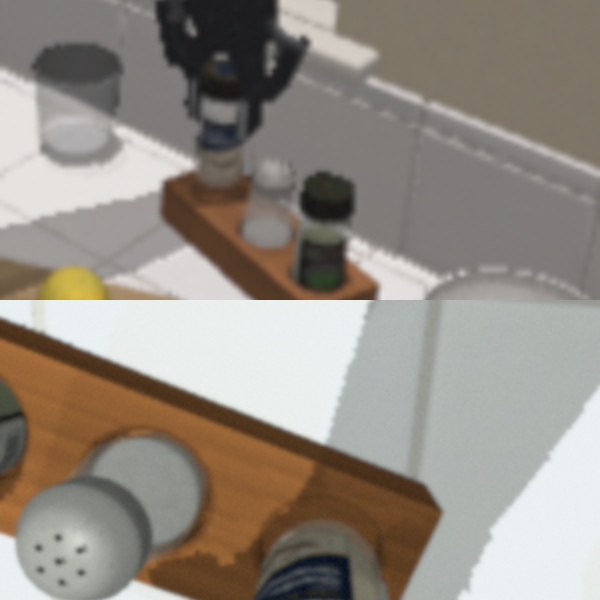

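Wrist crop shows the jar's base (top edge ~ row 191) inside the rim's far arc (~ row 178.5), with the shaker clear. I'll check the alignment numerically.

Run:
```python
exec(open('s.py').read().split("for t")[0])
c=cv2.resize(w["frame"][165:235,220:310,::-1],None,fx=8,fy=8,interpolation=2);cv2.imwrite("pics/c5.png",c)
t=np.array(s["tcp_pos"]);a=np.linspace(0,2*np.pi,180)
def circ(cx,cy,z,r):
    return np.array([proj(w,np.array([t[0],t[1],z])+M@np.array([cx/1e3+r*np.cos(u),cy/1e3+r*np.sin(u),0])) for u in a])
for o in (-4,-2,0,2):
    P=circ(o,0,.04,.0235);Q=circ(o,0,t[2]-.0737,.0205);print(o,"rim",P.min(0),P.max(0),"jar",Q.min(0),Q.max(0))
```

```text
-4 rim [226.41571663 181.72986982] [289.20894502 239.88589055] jar [228.62467478 191.84202449] [286.8592304  245.29677339]
-2 rim [226.32147495 179.07541321] [289.29456398 237.56515109] jar [228.53119383 189.05818353] [286.94311307 242.8390913 ]
0 rim [226.22669185 176.40518818] [289.38067485 235.23152502] jar [228.43714173 186.25679847] [287.02750829 240.36686034]
2 rim [226.13136267 173.71905382] [289.46728188 232.88490471] jar [228.34251323 183.43770294] [287.11242076 237.87995095]
```

View pics/c5.png

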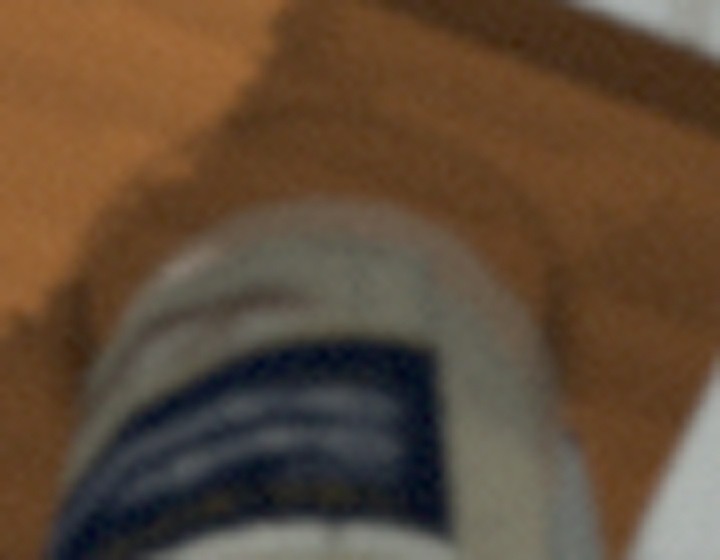

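Jar sits about 1 mm off the well centre, so a small nudge and then lower it.

```bash
python3 -m crank '[[0.04,-0.03,0,0],[0,0,0.1,0],[0,0,0.2,0],[0,0,0.2,0],[0,0,0.15,0],[0,0,0,0],[0,0,0,0]]'
python3 -m crank '[[0,0,0.1,0],[0,0,0.1,0],[0,0,0.1,0],[0,0,0.05,0],[0,0,0,0],[0,0,0,0],[0,0,0,0]]'
```

```text
time_s: 15.08
tcp_pos: [0.5219, -0.2787, 0.107]
orientation: [-0.0, 0.093, 0.996, 0.0]
contact_force: [1.9, 0.1, -2.5]
finger_gap: 0.0398
grasp_force: 60.3
time_s: 15.67
tcp_pos: [0.5219, -0.2789, 0.0971]
orientation: [0.0, 0.093, 0.996, 0.0]
contact_force: [1.4, -0.0, -1.9]
finger_gap: 0.0393
grasp_force: 60.3
```

```bash
python3 -m crank '[[0,0,0.07,0],[0,0,0.07,0],[0,0,0.05,0],[0,0,0,0],[0,0,0,0],[0,0,0,0]]'
```

```text
time_s: 16.17
tcp_pos: [0.5219, -0.2791, 0.0919]
orientation: [0.0, 0.093, 0.996, -0.0]
contact_force: [1.7, -0.3, 1.4]
finger_gap: 0.0397
grasp_force: 60.5
```

```bash
python3 -m crank '[[0,0,0,0],[0,0,0,0],[0,0,0,0],[0,0,0,0],[0,0,0,0],[0,0,0,0]]' -0.22
python3 - <<'E'
exec(open('s.py').read());print(proj(w,s["tcp_pos"]))
a=cv2.resize(capture("scene")["frame"][150:250,240:390],None,fx=4,fy=4,interpolation=2)[60:300];b=w["frame"][40:384]
b=cv2.resize(b,(512,344))
cv2.imwrite("pics/c6.png",np.vstack([a[:,44:556],b])[:,:,::-1])
E
```

```text
time_s: 16.67
tcp_pos: [0.5216, -0.2789, 0.0915]
orientation: [-0.0, 0.093, 0.996, 0.0]
contact_force: [-1.4, 0.1, 0.9]
finger_gap: 0.0519
grasp_force: 0.0
spice_jar 0.87 [260. 220.] [ 0.4897 -0.2718  0.1   ] units [ 1.09  0.04 -0.28]
spice_stand 0.75 [175. 178.] [ 0.4889 -0.3347  0.    ] units [ 0.73 -2.03  3.05]
spice_stand 0.22 [162. 186.] [ 0.4932 -0.3453  0.    ] units [ 0.52 -2.35  3.05]
empty_well 0.66 [174. 179.] [ 0.4855 -0.329   0.018 ] units [ 0.87 -1.86  2.45]
cardamom 0.92 [ 69. 149.] [ 0.4532 -0.3909  0.018 ] units [ 1.55 -4.09  2.45]
salt_shaker 0.71 [167. 186.] [ 0.4893 -0.3352  0.018 ] units [ 0.71 -2.04  2.45]
[ 0.52163579 -0.27894675  0.09153389] [-0.983  0.185  0.   ] 0.05179697235826094 0.0 [-0.28501457  0.44617575  0.16846435] 16.7167
[np.float64(257.0403752025671), np.float64(277.13645605027136)]
```

View pics/c6.png

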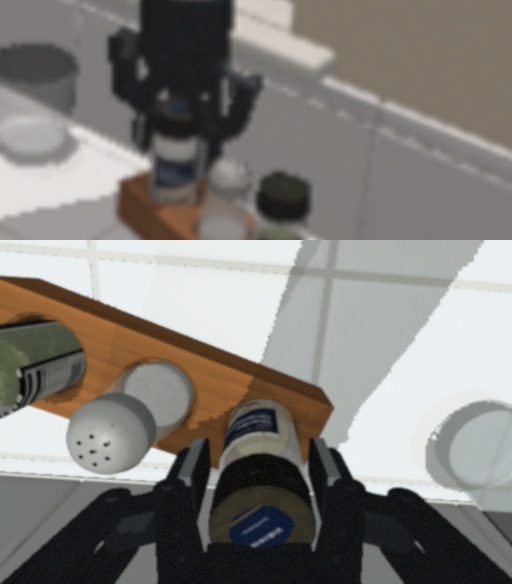

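Jar stands in the well and the fingers are free (gap 52 mm, force 0). I'll retreat upward, then go over the dial.

```bash
python3 -m crank '[[0,0,-0.1,0],[0,0,-0.2,0],[0,0,-0.4,0],[0,0,-0.6,0],[0,0,-0.8,0],[0,0,-0.8,0],[0,0,-0.8,0],[0,0,-0.8,0],[0,0,-0.5,0],[0,0,-0.2,0],[0,0,0,0]]'
python3 -m crank '[[0.2,0.4,0,0],[0.35,0.8,0,0],[0.38,0.95,0,0],[0.38,0.95,0,0],[0.38,0.95,0,0],[0.38,0.95,0,0],[0.38,0.95,0,0],[0.38,0.95,0,0],[0.38,0.95,0,0],[0.38,0.95,0,0],[0.38,0.95,0,0],[0.38,0.95,0,0]]' -1
python3 -m crank '[[0.38,0.95,0,0],[0.38,0.95,0,0],[0.38,0.95,0,0],[0.3,0.6,0,-0.4],[0.1,0.1,0,-1],[0,0,0,-1],[0,0,0,-1],[0,0,0,-1],[0,0,0,-0.8],[0,0,0,0],[0,0,0,0]]'
python3 - <<'E'
exec(open('s.py').read().split("for t")[0]);save(w,"pics/w7.png");cv2.imwrite("pics/c7.png",np.vstack([cv2.resize(w["frame"][100:300,150:400],(640,512),interpolation=2)])[:,:,::-1])
for t,z in dict(dial_grip=.0615,chopper=0).items():
    for k in mark_of(t,w)[:2]:
        p=atz(w,k["position"],z);print(t,round(k["score"],2),np.round(k["position"]),np.round(p,4),"units",np.round(M.T@(p-s["tcp_pos"])/.03,2))
for k in masks_of("dial_grip",w)[:1]:
    ys,xs=np.nonzero(k["region"]);print(xs.min(),xs.max(),ys.min(),ys.max())
print(s["tcp_pos"],np.arctan2(M[1,0],M[0,0]),s["contact_force"],s["time_s"],s["joints"])
c=capture("scene");print([(k["score"],k["position"]) for k in mark_of("spice_jar",c)])
E
```

```text
time_s: 17.93
tcp_pos: [0.5228, -0.2797, 0.2511]
orientation: [0.003, 0.093, 0.996, -0.001]
contact_force: [0.8, -0.1, 0.3]
finger_gap: 0.0522
grasp_force: 0.0
time_s: 18.93
tcp_pos: [0.4517, 0.062, 0.2462]
orientation: [-0.001, 0.093, 0.996, -0.0]
contact_force: [1.0, -0.8, -0.9]
finger_gap: 0.0852
grasp_force: 0.0
time_s: 19.85
tcp_pos: [0.4266, 0.1737, 0.2464]
orientation: [-0.001, -0.132, 0.991, -0.0]
contact_force: [-0.2, 0.2, 1.2]
finger_gap: 0.0853
grasp_force: 0.0
dial_grip 0.94 [242. 177.] [0.4355 0.1589 0.0615] units [-0.16 -0.55  6.17]
chopper 0.7 [214. 206.] [0.5017 0.1332 0.    ] units [-2.07 -1.96  8.22]
chopper 0.31 [322. 328.] [0.6526 0.3366 0.    ] units [-8.7   3.26  8.21]
215 267 146 204
[0.42680331 0.17367903 0.24670007] -2.8759850583457296 [-0.72907573  0.39292268  0.13231961] 19.9 [ 2.40756256e-01 -1.19178024e-01 -8.25176098e-02  1.60908989e+00
  1.37904427e-05 -2.48513057e-02]
[(0.74, [292.1, 218.9])]
```

View pics/c7.png

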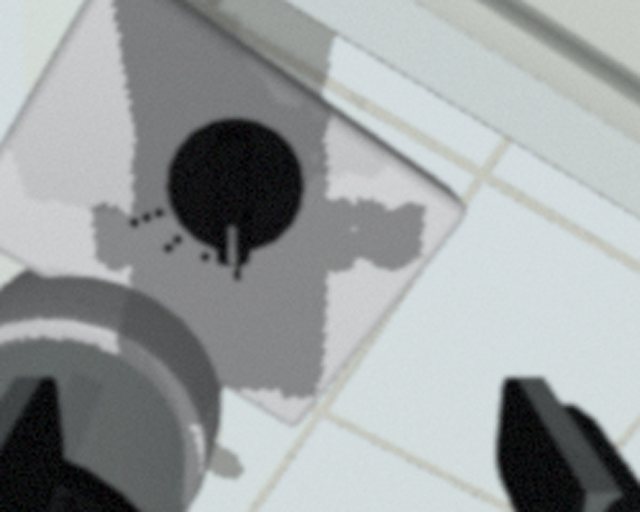

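The dial skirt is at full-image (242,172) with the pointer straight down the picture, in line with tool x. The three pips are at left, and the network sees the jar at the well.

```bash
python3 - <<'E'
exec(open('s.py').read().split("for t")[0])
X=atz(w,(241.6,172.1),.0475);print(X,M.T@(X-s["tcp_pos"])/.03)
E
python3 -m crank '[[0,-0.2,0,0],[-0.05,-0.3,0.2,0],[0,0,0.6,0],[0,0,0.8,0],[0,0,0.8,0],[0,0,0.8,0],[0,0,0.3,0],[0,0,0.1,0],[0,0,0,0],[0,0,0,0]]'
```

```text
[0.43531066 0.15702825 0.0475    ] [-0.11361567 -0.6084423   6.66866088]
time_s: 21.03
tcp_pos: [0.4335, 0.1596, 0.1408]
orientation: [0.001, -0.133, 0.991, 0.0]
contact_force: [-0.3, -0.7, 0.5]
finger_gap: 0.0855
grasp_force: 0.0
```

```bash
python3 -m crank '[[-0.05,-0.08,0.2,0],[0,0,0.5,0],[0,0,0.5,0],[0,0,0.5,0],[0,0,0.3,0],[0,0,0.1,0],[0,0,0,0],[0,0,0,0]]'
python3 -m crank '[[0,0,0,0],[0,0,0,0],[0,0,0,0],[0,0,0,0],[0,0,0,0],[0,0,0,0],[0,0,0,0],[0,0,0,0],[0,0,0,0],[0,0,0,0],[0,0,0,0],[0,0,0,0]]' 1
```

```text
time_s: 21.7
tcp_pos: [0.4354, 0.1579, 0.0774]
orientation: [0.001, -0.133, 0.991, 0.0]
contact_force: [-0.3, 0.1, 0.0]
finger_gap: 0.0856
grasp_force: 0.0
time_s: 22.7
tcp_pos: [0.4353, 0.1564, 0.0771]
orientation: [0.0, -0.133, 0.991, -0.002]
contact_force: [0.5, -5.0, 2.4]
finger_gap: 0.0129
grasp_force: 59.7
```

```bash
python3 -m crank '[[0,-0.04,0,0.3],[0,0,0,0.6],[0,0,0,0.7],[0,0,0,0.7],[0,0,0,0.7],[0,0,0,0.7],[0,0,0,0.7],[0,0,0,0.7],[0,0,0,0.7],[0,0,0,0.7],[0,0,0,0.5],[0,0,0,0]]'
python3 -m crank '[[0,0,0,0.6],[0,0,0,0.7],[0,0,0,0.7],[0,0,0,0.7],[0,0,0,0.7],[0,0,0,0.7],[0,0,0,0.7],[0,0,0,0.7],[0,0,0,0.5],[0,0,0,0],[0,0,0,0],[0,0,0,0]]'
cat > d.py <<'E'
from h import *
from scipy.spatial.transform import Rotation as R
s=read_state();q=s["orientation"];M=R.from_quat([q[1],q[2],q[3],q[0]]).as_matrix();a=np.arctan2(M[1,0],M[0,0]);print("turned",(-2.876-a)%(2*np.pi),s["ft_torque"],s["contact_force"],s["tcp_pos"],s["finger_gap"],s["time_s"],s["joints"])
E
python3 d.py
```

```text
time_s: 23.7
tcp_pos: [0.4354, 0.1562, 0.0771]
orientation: [0.0, 0.172, 0.985, -0.0]
contact_force: [-0.7, -3.5, 3.7]
finger_gap: 0.0127
grasp_force: 59.8
time_s: 24.7
tcp_pos: [0.4353, 0.1562, 0.0771]
orientation: [0.001, 0.42, 0.908, -0.0]
contact_force: [-0.4, -5.3, 5.7]
finger_gap: 0.0128
grasp_force: 60.0
turned 1.1315210508867164 [-1.00578602  0.0698823   0.16608998] [-0.43796251 -5.30099803  5.70711833] [0.43534681 0.1561922  0.07709082] 0.012817438496367453 24.7 [ 2.00111152e-01 -7.68749998e-02 -3.82699519e-01  1.26446494e+00
 -1.24760898e-03  1.06603934e+00]
```

```bash
python3 -m crank '[[0,0,0,0.5],[0,0,0,0.4],[0,0,0,0.2],[0,0,0,0],[0,0,0,0],[0,0,0,0]]'
python3 d.py
python3 - <<'E'
from h import *
w=capture("wrist");b=cv2.resize(w["frame"][120:320,130:380],(640,512),interpolation=2);cv2.imwrite("pics/c8.png",b[:,:,::-1])
E
```

```text
time_s: 25.2
tcp_pos: [0.4354, 0.1562, 0.0771]
orientation: [0.001, 0.463, 0.887, -0.0]
contact_force: [-1.9, -5.6, 5.0]
finger_gap: 0.0127
grasp_force: 60.1
turned 1.2272667032507254 [-1.04711522  0.09755277  0.25579787] [-1.87683431 -5.61976529  4.99025864] [0.43536037 0.15617234 0.07710692] 0.012703060421800765 25.2 [ 0.20012464 -0.0768821  -0.38267322  1.26447698 -0.00134522  1.16179838]
```

View pics/c8.png

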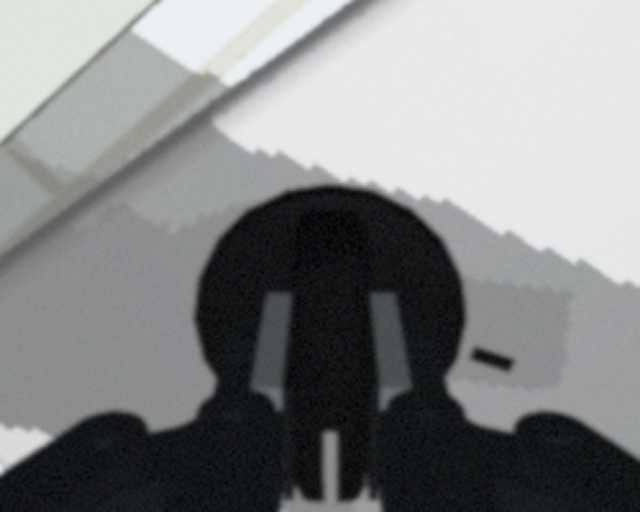

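Bar is square in the pads at 1.227 rad of tool turn. I'll check that angle against the three pips' direction in the earlier picture, numerically.

```bash
python3 - <<'E'
exec(open('s.py').read().split("for t")[0])
T=np.eye(4);T[:3,:3]=M;T[:3,3]=s["tcp_pos"];rel=np.linalg.inv(T)@np.array(w["pose"])
T2=np.eye(4);c,sn=np.cos(-2.876),np.sin(-2.876);T2[:3,:3]=[[c,sn,0],[sn,-c,0],[0,0,-1]];T2[:3,3]=[.42680,.17368,.2467]
w["pose"]=T2@rel
f=lambda x,y,z=.04:atz(w,(x/2.56+150-.3,y/2.56+100-.3),z)
C=f(235,184.5,.0475);print("centre",C)
P=dict(rest=[(237,272)],one=[(205,257)],two=[(178,240),(168,248)],three=[(159,213),(147,217),(134,222)])
for n,L in P.items():
    for p in L:
        d=f(*p)-C;print(n,"world angle",round(np.arctan2(d[1],d[0]),3),"r",round(np.hypot(*d[:2])*1e3,1))
print("pointer now",np.arctan2(M[1,0],M[0,0])-np.pi)
E
python3 d.py
```

```text
centre [0.43350184 0.15612897 0.0475    ]
rest world angle 0.258 r 43.4
one world angle -0.123 r 39.0
two world angle -0.498 r 38.6
two world angle -0.515 r 44.6
three world angle -0.894 r 37.8
three world angle -0.905 r 43.6
three world angle -0.908 r 50.0
pointer now -0.9615924627719035
turned 1.2271851163616967 [-1.08267276  0.1548815   0.21046936] [-1.18363753 -5.29605932  5.96996788] [0.43537776 0.15618503 0.07710735] 0.01305270570386971 25.3 [ 0.20013504 -0.07691003 -0.38269859  1.26440359 -0.00133068  1.16172708]
```

```bash
for i in 1 2 3; do python3 -m crank '[[0,0,0,0],[0,0,0,0],[0,0,0,0],[0,0,0,0],[0,0,0,0],[0,0,0,0],[0,0,0,0],[0,0,0,0],[0,0,0,0],[0,0,0,0],[0,0,0,0],[0,0,0,0]]' | head -1; done
python3 d.py
python3 - <<'E'
from h import *
cs=[capture("scene"),capture("top")]
for t,z in dict(spice_jar=.018,cardamom=.018,salt_shaker=.018,tumbler=0).items():
    print(t,[[(round(k["score"],2),np.round(atz(c,k["position"],z),3)) for k in mark_of(t,c)[:2]] for c in cs])
print(read_state()["time_s"]); finish_job()
E
```

```text
time_s: 26.3
time_s: 27.3
time_s: 28.3
turned 1.227206291512502 [-1.01237052  0.09860053  0.21183136] [-0.58524487 -5.07275522  5.87590138] [0.43535679 0.15618593 0.07708283] 0.01301215888572565 28.3 [ 0.20016575 -0.07686399 -0.38270568  1.26442273 -0.0013617   1.16177906]
spice_jar [[(0.81, array([ 0.532, -0.276,  0.018]))], []]
cardamom [[(0.83, array([ 0.446, -0.403,  0.018]))], [(0.55, array([ 0.456, -0.399,  0.018]))]]
salt_shaker [[(0.66, array([ 0.481, -0.343,  0.018]))], [(0.52, array([ 0.502, -0.343,  0.018])), (0.45, array([0.649, 0.308, 0.018]))]]
tumbler [[(0.64, array([ 0.472, -0.397,  0.   ])), (0.57, array([ 0.577, -0.116,  0.   ]))], [(0.62, array([ 0.564, -0.102,  0.   ])), (0.38, array([ 0.482, -0.333,  0.   ]))]]
28.8
the job is handed in; nothing more can be done
```

I put the jar upright in the empty well and let go of it, then turned the dial to the third click (tool turn 1.23 rad), held it over 3 s and handed in still holding at 28.8 s; I viewed 12 pictures, two over the limit of 10.

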